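# Add a tin to the ratchet tin rail

### The arm

A 6-joint arm with a two-finger parallel gripper is mounted at the origin on a cart in front of the work surface, level with it; the furniture and walls round the work are solid. World frame = base frame: x ahead of the robot, y to its left, z up, the work surface at z = 0. Lengths are in m, angles in rad, forces in N, time in s.
With the tool pointing down it reaches from about 0.375 to 0.9 m from the base axis. Payload 3.1 kg.
Tool frame: the origin (TCP) lies where the fingers leave the gripper's body, on its centre line; the fingertips stand 73 mm ahead of it and the grasp point (between the pads) lies 54 mm ahead of it; z points along the fingers, y is the line along which they close (so a half turn about z gives the same grasp; the last joint's range is limited). The gripper opens to 85 mm and grips with 20 to 120 N. Pads are 22 mm wide; open, the fingers measure 114 mm over their backs; the gripper's body (76 mm by 85 mm) begins 54 mm behind the grasp point. The pads swing forward as they close: fully open they stand 13 mm farther back than shut.
Start: joints at [-1.317, 0.527, 1.433, -0, 1.181, -0.178], TCP at [0.262, -0.568, 0.304] pointing down, gripper open.
Joint ranges: [-3.08, 3.08], [-0.75, 2.2], [0.22, 2.44], [-1.43, 4.57], [0, 2.65], [-2.85, 2.85]. Speed limits (rad/s): [2.79, 2.79, 3.14, 3.14, 3.14, 3.14].

### API

Orientations are given as a unit quaternion [x, y, z, w].
In Python, from station import manip gives the robot as it stands.
- The arm moves only by the shell command python3 -m crank 'ROWS' [FORCE]. ROWS is JSON, a list of rows, each an object with "dp": the shift along the tool's x, y, z normalised to -1 to 1, where 1 is 50 cm, a list of three; "delta_rot": the turn, a rotation vector about the tool's x, y, z normalised to -1 to 1, where 1 is 2 pi rad, a list of three; "fingers": the opening, from -1 (shut) to 1 (fully open). A call has 1 to 12 rows; each row shifts and turns the commanded pose from where the row before left it, along the tool's axes as they then stand; what a row does not reach is not made up. A row lasts 1/12 s, in which the tool goes at most 41.7 mm and 7.16 degrees, less where a joint would pass 70% of its speed; a pose out of reach is approached as far as the arm can. A call with a number of a shift or a turn outside -1 to 1 is refused whole. A call with a gripper value outside its range is refused whole. The fingers move at their own pace and stop on an object; FORCE is the grip in N (left out, the last holds). Time passes only in rows, so rows that do not move let the fingers close. It gives the time, the measured TCP pose, the force, the opening and the grip force at its end, in the units of the state.
- manip.sense(): the state, without advancing time (a new reading comes with each control period).
- manip.snapshot(name): name is "side" or "top" or "wrist"; returns (picture, depth): 480x640x3 uint8, red, green, blue; 480x640 float32, m along the optical axis (not along the pixel's ray), 0 where there is no reading.
- manip.camera_model(name): a dict with "fx", "fy", "cx", "cy" (pixels), "origin" and "attitude" of the camera in the world. Camera axes: x right, y up, looking along -z (the intrinsics and any distortion apply to the point x, -y, -z); pixel columns grow to the right and rows downward; lengths in m; the calibration is good to about 2 mm. A picture is of the moment at which its call begins: read the wrist's pose just before it. camera_model takes no time and is no camera call; for the wrist camera it gives the pose at the moment of the call.
- manip.sign_off(): hands the job in; it is judged then, once.
The state is a dict: "t": time; "q": joint angles; "qd": joint speeds; "tau": joint torques, N m; "tcp_pos": TCP position; "tool_rot": TCP orientation; "force": force on the tool from outside, world axes, zero at the start; "ft_torque": the same for the moment, N m; "finger_gap": opening from 0.0 (shut) to 1.0 (fully open); "gripper_force": force on a finger pad.
Only numpy, scipy, OpenCV 4.12 (cv2) and the standard library are available. Lean on these libraries where they do the work, as an engineer would, in place of code of your own. Each camera call takes 0.05 s, during which the arm holds its last target. There are 200 camera calls.

### The job

Add the food tin that stands in front of the tin rail to the row: hold the release paddle of the sliding stop pressed down so that its ratchet lets go, and push the stop back to make room; slide the tin into the space until it stands against the bar, next to the other two; then push the stop up until the three tins are held snugly in a row. Work by pressing and pushing with the fingertips: no tin is lifted or tipped over, and the pepper mill, the salt shaker and the mug nearby are left alone.

Things in the scene. Friction and masses are not known exactly. Their poses are not given: they have to be found in the camera images.
- rail: Tin rail fixed on worktop: bar 368 mm long, 18 mm deep, z = 20 to 39 mm, toothed on top, with a fixed end plate (52 mm out from the bar, z to 50 mm) and a sliding stop. Origin on the worktop where the plane of the bar's front face (x = 0) meets that of the fixed plate's pad (y = 0). x points away from the robot, -y along the bar to the stop. The tins stand in a row at x < 0, touching x = 0.
- stop (a joint): Slide of the stop along the bar (m), 0 to 0.100, growing away from the fixed plate. Clear opening between the two pads = 0.154 + value. Its ratchet (6 mm teeth) lets it be pushed towards the fixed plate at any time (about 6 to 10 N, clicking), but back only while the release is pressed (then about 2 N). It stays where it is left.
- release (a joint): Spring lever of the ratchet, on the stop (rad): 0 to 0.05 = up, teeth engaged (up to 0.17 where it rides on a tooth); 0.30 = fully pressed, where it stops; the ratchet is free above about 0.20. Pressing takes 3 N at first and 6 N fully down; it springs back when let go. It bobs when the stop is pushed forward over the teeth.
- paddle (a point): On the black release paddle on top of the stop (30 mm across the bar, 30 mm along it, sloping up to the fixed plate): the middle of its outer end's top; press straight down here. Up it is about 60 mm above the worktop, fully pressed 8 mm lower, with the paddle level. The heel rises 28 mm behind it (along rail -y); on its other sides nothing is in the way. Its axes turn with the lever.
- heel (a point): Middle of the front (paddle side) face of the stop's grey heel, z = 70 mm, at rail x = 9 mm. The heel is an upright block 31 mm wide across the bar, top at z = 83 mm. Push this face, with the paddle held pressed, to slide the stop back. Its rear face lies 19 mm behind this point (along rail -y) at z = 70 mm, 23 mm at z = 58 mm; push it there to slide the stop forward. Axes as the rail's.
- stop_pad (a point): Middle of the stop's rubber pad face, 28 mm above the worktop, 21 mm in front of the bar's front face; the face looks along rail +y to the fixed plate. The stop's plate reaches from 42 mm in front of the bar's front face to 22 mm behind it and up to z = 48 mm. From this face to the rear of the heel the stop is 67 mm long.
- new_tin_mid (a point): The food tin to be added (round, 75.4 mm diameter, 58 mm tall, 0.18 to 0.33 kg), standing on the worktop on the robot's side of the rail, the three tins being alike; this point is its centre, 29 mm up. In the row its centre stands 38 mm in front of the bar's front face.
- tin_a_mid (a point): Centre, 29 mm up, of the like tin that stands in the row beside the fixed plate, at the start 39 mm from the fixed pad and about 39 mm in front of the bar.
- tin_b_mid (a point): Centre, 29 mm up, of the like tin that stands second in the row, next to the stop, at the start about 115 mm from the fixed pad. Three tins side by side are 226 mm long.
- pepper: Wooden pepper mill, 58 mm diameter, 160 mm tall, left of the work; origin under its centre. Leave alone.
- salt: Glass salt shaker, 44 mm diameter, 90 mm tall, right of the work; origin under its centre. Leave alone.
- mug: Mug, 86 mm across, 101 mm tall, behind the rail; origin under its centre. Leave alone.

How it is judged:
By the outcome, as a careful person would: the job done as asked, in the order asked, and still so for the second after the job is handed in, with the robot touching nothing.
It also fails if it takes over 54 s, if anything falls off the work surface, if the arm or the gripper's body presses on something with over 40 N, if the wrist force passes 120 N, or if a joint passes its speed limit or range.

## Working session

There is one attempt and no reset: what is moved stays moved. The work goes in short steps, Python scripts to look and compute and a shell command to move; the robot and the scene stay as the last step left them, time stands still between calls to the robot, and variables do not carry over. Pictures are saved under pics/ and viewed, at most 12 in all, crops included, and the job is handed in when it is done.

```bash
mkdir -p pics; ls
python3 - <<'E'
from station import manip
import cv2,numpy as np
s=manip.sense();print(s)
for n in("top","side"):
    p,d=manip.snapshot(n);cv2.imwrite(f"pics/{n}0.png",p[:,:,::-1]);np.save(f"pics/{n}0.npy",d)
    print(n,manip.camera_model(n),(d>0).mean())
E
```

```text
pics
{'t': 0.0, 'q': array([-1.31752567e+00,  5.28494928e-01,  1.43389783e+00, -6.05498296e-07,
        1.18140229e+00, -1.78498671e-01]), 'qd': array([ 6.48695999e-04,  4.31204883e-05, -1.07504726e-03,  1.10148542e-04,
        2.34823173e-03,  3.43518294e-04]), 'tau': array([-1.93159234e-03, -4.42353272e+01, -1.78024238e+01, -9.41050962e-05,
        8.31622048e-03, -5.61610108e-06]), 'tcp_pos': array([ 0.26143424, -0.56707985,  0.3029172 ]), 'tool_rot': array([ 9.76786654e-01,  2.14211623e-01, -4.14393962e-05, -1.10041385e-03]), 'force': array([-0.17134997, -1.02988303,  0.59747542]), 'ft_torque': array([ 0.01658394, -0.01469175, -0.00679651]), 'gripper_force': 0.0, 'finger_gap': 0.9969655982125052}
top {'fx': 457.68923543084793, 'fy': 457.68923543084793, 'cx': 317.8448790932408, 'cy': 235.2153620454367, 'origin': array([ 0.55191006, -0.02931337,  1.1016754 ]), 'attitude': array([-0.0286399 ,  0.01687132,  0.70748004, -0.7059512 ])} 0.9960286458333333
side {'fx': 433.6539168718572, 'fy': 433.6539168718572, 'cx': 316.7316882302088, 'cy': 239.18865759773723, 'origin': array([ 0.65866431, -1.03802465,  0.52935964]), 'attitude': array([0.55098686, 0.00346344, 0.02464769, 0.83414266])} 0.8648111979166667
```

View pics/top0.png

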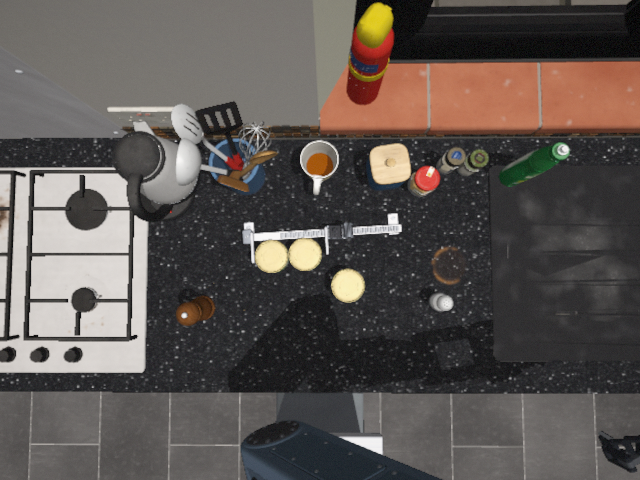

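View pics/side0.png

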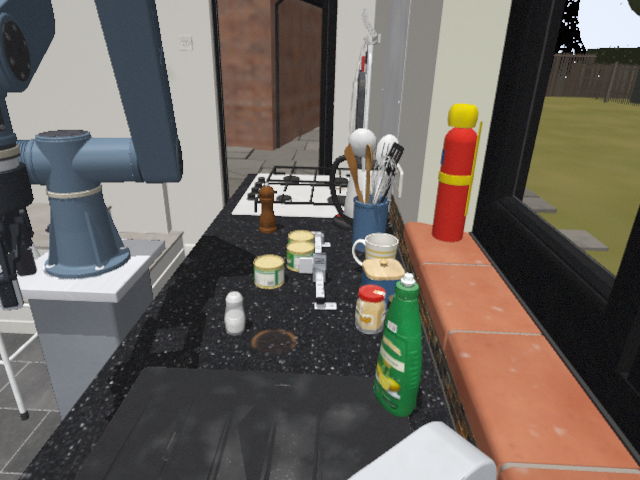

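The top view shows the row tins at about (271,256) and (305,254), and the new tin at (348,286). The rail runs from (245,235) to (400,228) with the stop near (340,231). The salt is at (441,302), the pepper mill at (195,310) and the mug at (319,160). Next I measure the tins and rail.

```bash
cat > h.py <<'E'
import numpy as np,cv2
from scipy.spatial.transform import Rotation as R
from station import manip
def ray(c,u,v):
    u,v=np.atleast_1d(u).astype(float),np.atleast_1d(v).astype(float)
    d=np.stack([(u-c['cx'])/c['fx'],-(v-c['cy'])/c['fy'],-np.ones_like(u)],-1)
    return R.from_quat(c['attitude']).apply(d)
def plane(c,u,v,z):
    r=ray(c,u,v);return c['origin']+r*((z-c['origin'][2])/r[:,2])[:,None]
def cloud(c,d):
    v,u=np.mgrid[:480,:640];return (c['origin']+ray(c,u.ravel(),v.ravel())*d.ravel()[:,None]).reshape(480,640,3)
def tins(p,c,z=.058):
    hsv=cv2.cvtColor(p,cv2.COLOR_RGB2HSV)
    m=cv2.inRange(hsv,(18,50,140),(35,160,255))
    out=[]
    for k in cv2.findContours(m,cv2.RETR_EXTERNAL,cv2.CHAIN_APPROX_NONE)[0]:
        if cv2.contourArea(k)>300:
            (x,y),r=cv2.minEnclosingCircle(k);out.append((x,y,r,*plane(c,x,y,z)[0][:2].round(4)))
    return out
E
python3 - <<'E'
from h import *
p=cv2.imread("pics/top0.png")[:,:,::-1].copy();c=manip.camera_model("top");d=np.load("pics/top0.npy")
for t in tins(p,c):print(t)
P=cloud(c,d)
z=P[220:250,235:410,2]
print('table',np.median(P[300:340,360:420,2]))
cv2.imwrite("pics/crop.png",cv2.resize(p[210:280,235:410,::-1],None,fx=4.5,fy=4.5,interpolation=cv2.INTER_CUBIC))
np.set_printoptions(linewidth=250)
print((z[4:26,80:175:3]*1000).astype(int))
E
```

```text
(347.7168273925781, 285.4778747558594, 16.899547576904297, np.float64(0.5049), np.float64(-0.0795))
(288.0, 256.0, 33.376739501953125, np.float64(0.5719), np.float64(0.0562))
(390.0, 163.0, 23.021827697753906, np.float64(0.7854), np.float64(-0.1784))
table -0.00010368884998879224
[[  -1    0   -1    3    1    0    0   -2    1   60   82   85   63   -1    0   -3    0    0    0    0   -3    0   -3    0    0    6    9   11    0    0    0    0]
 [   0   -2    0    2    0    1    0   53   54   60   79   83   67    1    0   -1   -3    0    0    2    0    2    0    0   34   38   37   36   36   33   -4    1]
 [  -1    2    4    0 1101   59   54   56   51   57   81   84   68   -2    0   -1    0   -3   -2   37   34   34   33   34   37   34   40   41   34   35    0    1]
 [   0    1    2    0   41   59   57   56   52   51   82   82   68   34   37   36   39   38   37   36   38   39   37   36   36   33   38   36   36   36   -2    0]
 [   0   -1    3   47   44   53   55   51   53   51   81   83   70   33   38   37   35   36   39   35   38   38   42   38   37   37   35   40   37   33    1    0]
 [  
[... 2067 characters left out ...]
0    0    3    2    0    0    0   -2    0    1]
 [  54    2    0   51   47    2    0    0    0    1    0   -1    0    0   -2    0    0   -1    1    0   -1    1    1    0   -1    2    1   -2    0   -1    0    0]
 [  58    2   -6   47   50    3    0    0   -1    0   -1    0   -1   -3    0    0   -1    1    2    0   -1    0   -1    2    0   -1    1   -1    0   -2    0   -2]
 [  56   -1   -4   44   48    1   -2   -1   -3    1    0   -3   -2   -1   -2    2   -1    1    0    1    0    0    0   -1   -1    0    0   -1    2    0    1    1]
 [  52   -3    0   47   50   -1    0   -2    0    0    2   -1   -1   -1    1    0   -1    0    0    0   -1    5   -2    3   -1   -1    0    1   -2   -1    0    2]]
```

View pics/crop.png

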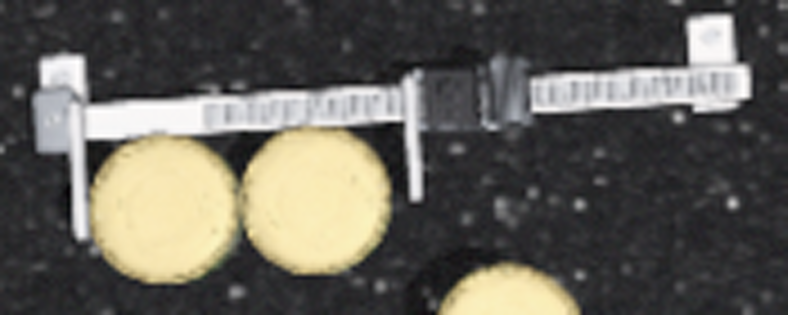

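The crop shows the fixed plate at left, crop x of about 78, and the stop plate at about 412. The black paddle covers about 420–475 and the grey heel 490–528. Now I fit the rail frame.

Run:
```python
from h import *
p=cv2.imread("pics/top0.png")[:,:,::-1].copy();c=manip.camera_model("top");d=np.load("pics/top0.npy")
P=cloud(c,d)
U=np.arange(640)[None]+0*np.arange(480)[:,None];V=np.arange(480)[:,None]+0*U
# bar: right part + left part
m=(P[...,2]>.028)&(P[...,2]<.046)&(V>218)&(V<245)&(((U>355)&(U<384))|((U>256)&(U<320)))
q=plane(c,U[m],V[m],.039)[:,:2]
vx,vy,x0,y0=cv2.fitLine(q.astype(np.float32),cv2.DIST_HUBER,0,.001,.001).ravel()
ey=np.array([vx,vy])*np.sign(vy); ex=np.array([ey[1],-ey[0]])
print('ex',ex,'yaw',np.degrees(np.arctan2(ex[1],ex[0])),'barline',x0,y0,'halfwidth',np.percentile((q-[x0,y0])@ex,[2,50,98]))
def fr(x,y):return np.array([(np.array([x,y])-o)@ex,(np.array([x,y])-o)@ey])
# tins a,b via Hough on mask
g=cv2.cvtColor(p,cv2.COLOR_RGB2HSV);k=cv2.inRange(g,(18,50,140),(35,160,255));k=cv2.resize(k[235:275,250:328],None,fx=8,fy=8)
dt=cv2.distanceTransform((k>127).astype(np.uint8),cv2.DIST_L2,5)
T=[]
for half in(0,1):
    w=k.shape[1]//2; s=dt[:,half*w:(half+1)*w]; ys,xs=np.where(s>s.max()-3)
    T.append(plane(c,(xs.mean()+half*w+.5)/8+250-.5,(ys.mean()+.5)/8+235-.5,.058)[0][:2])
print('tins',T,np.linalg.norm(T[0]-T[1]))
b=np.array([x0,y0]); o=b-9e-3*ex; o=o+ey*((T[0]-o)@ey+.039)
print('origin',o,'A',fr(*T[0]),'B',fr(*T[1]),'N',fr(.5049,-.0795))
S=P.reshape(-1,3);S2=(S[:,:2]-o);xr=S2@ex;yr=S2@ey
m=(S[:,2]>.062)&(xr>-.02)&(xr<.04)&(yr<-.1)&(yr>-.3);print('heel',m.sum(),np.percentile(yr[m],[3,50,97]),np.percentile(xr[m],[3,50,97]))
m=(S[:,2]>.075)&(xr>-.02)&(xr<.04)&(yr<-.1)&(yr>-.3);print('heeltop',m.sum(),np.percentile(yr[m],[3,50,97]))
m=(S[:,2]>.03)&(S[:,2]<.06)&(xr>-.045)&(xr<-.018)&(yr<-.15)&(yr>-.2);print('plate',m.sum(),np.percentile(yr[m],[3,50,97]))
m=(S[:,2]>.045)&(S[:,2]<.065)&(xr>0)&(xr<.02)&(yr<-.15)&(yr>-.25);print('paddle',m.sum(),np.percentile(yr[m],[3,50,97]))
s=manip.sense();a=R.from_quat(s['tool_rot']).as_matrix();print('toolx',a[:,0],'yaw',np.degrees(np.arctan2(a[1,0],a[0,0])))
print(manip.camera_model('wrist'))
np.savez('rail.npz',o=o,ex=ex,ey=ey)
```

```text
ex [0.99823016 0.0594684 ] yaw 3.4092999 barline 0.6269264 -0.03869727 halfwidth [-8.74503209e-03  4.95002418e-05  8.72455226e-03]
tins [array([0.57134249, 0.09509971]), array([0.57636197, 0.01862814])] 0.07663613382321635
origin [0.60748388 0.13632193] A [-0.03852885 -0.03899999] B [-0.03806589 -0.11563472] N [-0.11523691 -0.20933946]
heel 140 [-0.22649456 -0.21522714 -0.20576371] [-0.00601303  0.00865674  0.02462034]
heeltop 108 [-0.22239301 -0.21413907 -0.20635473]
plate 37 [-0.16826284 -0.16498377 -0.15116493]
paddle 150 [-0.22679162 -0.18831483 -0.16533489]
toolx [9.08217829e-01 4.18497627e-01 3.33400621e-04] yaw 24.739774143297833
{'fx': 428.9811528910438, 'fy': 428.9811528910438, 'cx': 314.2691998955331, 'cy': 242.26623522210642, 'origin': array([ 0.32280691, -0.53807741,  0.37309637]), 'attitude': array([-0.11398623,  0.07420554, -0.53364699,  0.83469849])}
```

```bash
python3 -m crank '[{"dp":[0,0,0],"delta_rot":[0,0,0.01975],"fingers":-1},{"dp":[0,0,0],"delta_rot":[0,0,0.01975],"fingers":-1},{"dp":[0,0,0],"delta_rot":[0,0,0.01975],"fingers":-1},{"dp":[0.044,-0.0548,0],"delta_rot":[0,0,0],"fingers":-1},{"dp":[0.044,-0.0548,0],"delta_rot":[0,0,0],"fingers":-1},{"dp":[0.044,-0.0548,0],"delta_rot":[0,0,0],"fingers":-1},{"dp":[0.044,-0.0548,0],"delta_rot":[0,0,0],"fingers":-1},{"dp":[0.044,-0.0548,0],"delta_rot":[0,0,0],"fingers":-1},{"dp":[0.044,-0.0548,0],"delta_rot":[0,0,0],"fingers":-1},{"dp":[0.044,-0.0548,0],"delta_rot":[0,0,0],"fingers":-1},{"dp":[0.044,-0.0548,0],"delta_rot":[0,0,0],"fingers":-1},{"dp":[0.044,-0.0548,0],"delta_rot":[0,0,0],"fingers":-1}]'
python3 -m crank '[{"dp":[0.044,-0.0548,0],"delta_rot":[0,0,0],"fingers":-1},{"dp":[0.044,-0.0548,0],"delta_rot":[0,0,0],"fingers":-1},{"dp":[0.044,-0.0548,0],"delta_rot":[0,0,0],"fingers":-1},{"dp":[0.044,-0.0548,0],"delta_rot":[0,0,0],"fingers":-1},{"dp":[0.044,-0.0548,0],"delta_rot":[0,0,0],"fingers":-1},{"dp":[0.044,-0.0548,0],"delta_rot":[0,0,0],"fingers":-1},{"dp":[0.044,-0.0548,0],"delta_rot":[0,0,0],"fingers":-1},{"dp":[0.03,-0.04,0.03],"delta_rot":[0,0,0],"fingers":-1},{"dp":[0,0,0.06],"delta_rot":[0,0,0],"fingers":-1},{"dp":[0,0,0.03],"delta_rot":[0,0,0],"fingers":-1},{"dp":[0,0,0],"delta_rot":[0,0,0],"fingers":-1}]'
cat >> h.py <<'E'
_r=np.load('rail.npz');o,ex,ey=_r['o'],_r['ex'],_r['ey']
def where():
    s=manip.sense();a=R.from_quat(s['tool_rot']).as_matrix();q=s['tcp_pos'][:2]-o
    print('t %.2f rail x %.4f y %.4f z %.4f yaw %.2f tilt %.3f F'%(s['t'],q@ex,q@ey,s['tcp_pos'][2],np.degrees(np.arctan2(a[1,0],a[0,0])),a[2,2]),s['force'].round(1),'gap',s['finger_gap'])
    return s
E
python3 - <<'E'
from h import *
where();c=manip.camera_model('wrist');p,d=manip.snapshot('wrist');cv2.imwrite('pics/w1.png',p[:,:,::-1]);np.save('pics/w1.npy',d);print(c)
E
```

```text
t: 1.1
tcp_pos: [0.4451, -0.3079, 0.3036]
tool_rot: [1.0, 0.03, -0.0, -0.0]
force: [0.6, -0.1, 0.6]
finger_gap: 0.001
gripper_force: 0.0
t: 2.02
tcp_pos: [0.5985, -0.0866, 0.2397]
tool_rot: [1.0, 0.03, -0.004, -0.002]
force: [-0.2, 0.7, -0.5]
finger_gap: 0.001
gripper_force: 0.0
t 2.02 rail x -0.0223 y -0.2220 z 0.2397 yaw 3.49 tilt -1.000 F [-0.2  0.7 -0.5] gap 0.0010132373879912129
{'fx': 428.9811528910438, 'fy': 428.9811528910438, 'cx': 314.2691998955331, 'cy': 242.26623522210642, 'origin': array([ 0.66652912, -0.08197057,  0.30913557]), 'attitude': array([-0.10117495,  0.09745862, -0.67788705,  0.72161942])}
```

View pics/w1.png

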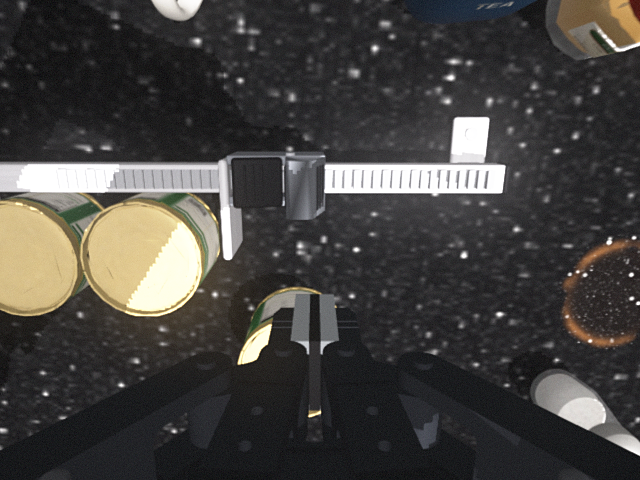

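The wrist view is clear: paddle u 232–284, v 157–207; heel top from about u 286 to 323, v 155–218; bar front edge at about v 192; tin B beside the stop pad.

Run:
```python
from h import *
c={'fx': 428.98, 'fy': 428.98, 'cx': 314.27, 'cy': 242.27, 'origin': np.array([ 0.66652912, -0.08197057,  0.30913557]), 'attitude': np.array([-0.10117495,  0.09745862, -0.67788705,  0.72161942])}
d=np.load('pics/w1.npy');P=cloud(c,d)
S=P.reshape(-1,3);q=S[:,:2]-o;x=q@ex;y=q@ey;z=S[:,2]
def st(n,m):print(n,m.sum(),'x',np.percentile(x[m],[2,50,98]).round(4),'y',np.percentile(y[m],[2,50,98]).round(4),'z',np.percentile(z[m],[2,50,98]).round(4))
st('heel top',(z>.080)&(z<.088)&(y<-.19)&(y>-.24)&(abs(x-.009)<.03))
st('heel front',(z>.062)&(z<.078)&(y<-.195)&(y>-.212)&(abs(x-.009)<.012))
st('paddle',(z>.048)&(z<.062)&(y<-.16)&(y>-.2)&(abs(x-.009)<.02))
for a in np.arange(-.205,-.15,.005):
    m=(abs(y-a)<.001)&(abs(x-.009)<.008)&(z>.03);print(round(a,3),np.median(z[m]).round(4) if m.any() else None,end=' ; ')
st('\nbar',(z>.034)&(z<.044)&(y<-.25)&(y>-.30)&(abs(x-.009)<.02))
st('tips',(z>.12)&(z<.19))
m=(z>.12)&(z<.20)&(d.ravel()>0); print(z[m].min(),np.percentile(z[m],1))
```

```text
heel top 1601 x [-0.006   0.0093  0.024 ] y [-0.2195 -0.2127 -0.2056] z [0.0803 0.0828 0.0843]
heel front 77 x [-0.0022  0.0082  0.0201] y [-0.2048 -0.2043 -0.2039] z [0.0735 0.075  0.0765]
paddle 2579 x [-0.0059  0.009   0.023 ] y [-0.1994 -0.1849 -0.1641] z [0.0482 0.0554 0.0583]
-0.205 0.0756 ; -0.2 0.0527 ; -0.195 0.0537 ; -0.19 0.0549 ; -0.185 0.0562 ; -0.18 0.0573 ; -0.175 0.0574 ; -0.17 None ; -0.165 0.0482 ; -0.16 0.037 ; -0.155 0.0383 ; 
bar 2241 x [0.0005 0.0093 0.0176] y [-0.2991 -0.2751 -0.2508] z [0.0348 0.0371 0.04  ]
tips 1816 x [-0.017  -0.0129 -0.0121] y [-0.2341 -0.221  -0.2083] z [0.1714 0.1822 0.1898]
0.16991176132308067 0.1712405960195563
```

```bash
python3 -m crank '[{"dp":[0.031,-0.036,0],"delta_rot":[0,0,0],"fingers":-1},{"dp":[0.0316,-0.036,0],"delta_rot":[0,0,0],"fingers":-1},{"dp":[0,0,0.06],"delta_rot":[0,0,0],"fingers":-1},{"dp":[0,0,0.06],"delta_rot":[0,0,0],"fingers":-1},{"dp":[0,0,0.06],"delta_rot":[0,0,0],"fingers":-1},{"dp":[0,0,0],"delta_rot":[0,0,0],"fingers":-1},{"dp":[0,0,0],"delta_rot":[0,0,0],"fingers":-1}]'
python3 -c "
from h import *
where()"
```

```text
t: 2.65
tcp_pos: [0.6294, -0.0508, 0.1537]
tool_rot: [1.0, 0.029, -0.001, -0.0]
force: [0.2, -0.3, -0.1]
finger_gap: -0.001
gripper_force: 0.0
t 2.65 rail x 0.0108 y -0.1881 z 0.1537 yaw 3.37 tilt -1.000 F [ 0.2 -0.3 -0.1] gap -0.0007952849269145717
```

```bash
python3 -m crank '[{"dp":[-0.002,-0.003,0.022],"delta_rot":[0,0,0],"fingers":-1},{"dp":[0,0,0.022],"delta_rot":[0,0,0],"fingers":-1},{"dp":[0,0,0.006],"delta_rot":[0,0,0],"fingers":-1},{"dp":[0,0,0.005],"delta_rot":[0,0,0],"fingers":-1},{"dp":[0,0,0],"delta_rot":[0,0,0],"fingers":-1},{"dp":[0,0,0],"delta_rot":[0,0,0],"fingers":-1}]'
python3 -c "
from h import *
where()"
```

```text
t: 3.15
tcp_pos: [0.6289, -0.0489, 0.1277]
tool_rot: [1.0, 0.03, 0.0, 0.0]
force: [-2.4, 0.9, 5.0]
finger_gap: 0.006
gripper_force: 2.7
t 3.15 rail x 0.0103 y -0.1861 z 0.1277 yaw 3.42 tilt -1.000 F [-2.4  0.9  5. ] gap 0.006479821779198122
```

```bash
python3 -m crank '[{"dp":[0,0,0.004],"delta_rot":[0,0,0],"fingers":-1},{"dp":[0,0,0.002],"delta_rot":[0,0,0],"fingers":-1},{"dp":[0,0,0],"delta_rot":[0,0,0],"fingers":-1},{"dp":[0,0,0],"delta_rot":[0,0,0],"fingers":-1}]'
python3 -c "
from h import *
where()"
```

```text
t: 3.48
tcp_pos: [0.6288, -0.0486, 0.1251]
tool_rot: [1.0, 0.03, 0.0, -0.0]
force: [-1.7, 1.3, 7.6]
finger_gap: 0.001
gripper_force: 3.4
t 3.48 rail x 0.0103 y -0.1859 z 0.1251 yaw 3.41 tilt -1.000 F [-1.7  1.3  7.6] gap 0.0010756570478167933
```

```bash
python3 -m crank '[{"dp":[0,0,0.002],"delta_rot":[0,0,0],"fingers":-1},{"dp":[0,0.006,0],"delta_rot":[0,0,0],"fingers":-1},{"dp":[0,0.006,0],"delta_rot":[0,0,0],"fingers":-1},{"dp":[0,0.006,0],"delta_rot":[0,0,0],"fingers":-1},{"dp":[0,0.006,0],"delta_rot":[0,0,0],"fingers":-1},{"dp":[0,0,0],"delta_rot":[0,0,0],"fingers":-1}]'
python3 -c "
from h import *
where()"
```

```text
t: 3.98
tcp_pos: [0.6296, -0.0612, 0.1244]
tool_rot: [1.0, 0.03, 0.0, 0.0]
force: [-1.9, 0.0, 8.1]
finger_gap: 0.002
gripper_force: 3.9
t 3.98 rail x 0.0103 y -0.1985 z 0.1244 yaw 3.40 tilt -1.000 F [-1.9  0.   8.1] gap 0.001530399634998979
```

```bash
python3 -m crank '[{"dp":[0,0.013,0],"delta_rot":[0,0,0],"fingers":-1},{"dp":[0,0.013,0],"delta_rot":[0,0,0],"fingers":-1},{"dp":[0,0.013,0],"delta_rot":[0,0,0],"fingers":-1},{"dp":[0,0.013,0],"delta_rot":[0,0,0],"fingers":-1},{"dp":[0,0.013,0],"delta_rot":[0,0,0],"fingers":-1},{"dp":[0,0.013,0],"delta_rot":[0,0,0],"fingers":-1},{"dp":[0,0.013,0],"delta_rot":[0,0,0],"fingers":-1},{"dp":[0,0.013,0],"delta_rot":[0,0,0],"fingers":-1},{"dp":[0,0.013,0],"delta_rot":[0,0,0],"fingers":-1},{"dp":[0,0.013,0],"delta_rot":[0,0,0],"fingers":-1},{"dp":[0,0,0],"delta_rot":[0,0,0],"fingers":-1}]'
python3 - <<'E'
from h import *
where();p,d=manip.snapshot('top');c=manip.camera_model('top');cv2.imwrite('pics/top1.png',cv2.resize(p[200:320,230:430,::-1],None,fx=4,fy=4))
E
```

```text
t: 4.9
tcp_pos: [0.6335, -0.127, 0.1245]
tool_rot: [1.0, 0.03, 0.001, 0.001]
force: [-3.1, -0.9, 7.5]
finger_gap: 0.002
gripper_force: 3.5
t 4.90 rail x 0.0103 y -0.2644 z 0.1245 yaw 3.38 tilt -1.000 F [-3.1 -0.9  7.5] gap 0.0020781908122599127
```

View pics/top1.png

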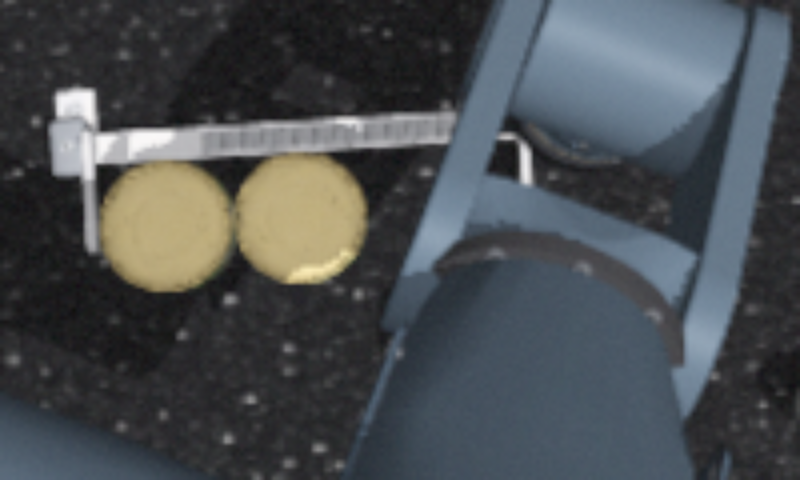

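The stop plate, at crop u 527 against the fixed plate at 92, has moved back about 76 mm. I push about 14 mm more, then lift.

```bash
python3 -m crank '[{"dp":[0,0.01,0],"delta_rot":[0,0,0],"fingers":-1},{"dp":[0,0.01,0],"delta_rot":[0,0,0],"fingers":-1},{"dp":[0,0.008,0],"delta_rot":[0,0,0],"fingers":-1},{"dp":[0,0,0],"delta_rot":[0,0,0],"fingers":-1},{"dp":[0,0,0],"delta_rot":[0,0,0],"fingers":-1},{"dp":[0,0,-0.01],"delta_rot":[0,0,0],"fingers":-1},{"dp":[0,0,-0.03],"delta_rot":[0,0,0],"fingers":-1},{"dp":[0,0,-0.06],"delta_rot":[0,0,0],"fingers":-1},{"dp":[-0.06,0,-0.05],"delta_rot":[0,0,0],"fingers":-1},{"dp":[-0.06,0,-0.05],"delta_rot":[0,0,0],"fingers":-1},{"dp":[-0.04,-0.06,0],"delta_rot":[0,0,0],"fingers":-1},{"dp":[0,0,0],"delta_rot":[0,0,0],"fingers":-1}]'
python3 - <<'E'
from h import *
where();p,d=manip.snapshot('wrist');c=manip.camera_model('wrist');cv2.imwrite('pics/w2.png',p[:,:,::-1])
P=cloud(c,d)
S=P.reshape(-1,3);q=S[:,:2]-o;x=q@ex;y=q@ey;z=S[:,2]
def st(n,m):print(n,m.sum(),'x',np.percentile(x[m],[2,50,98]).round(4),'y',np.percentile(y[m],[2,50,98]).round(4)) if m.any() else print(n)
st('heel top',(z>.078)&(z<.09)&(y<-.26)&(y>-.36)&(abs(x-.009)<.03))
st('plate',(z>.03)&(z<.055)&(y<-.2)&(y>-.27)&(x<-.015)&(x>-.04))
st('newtin',(z>.053)&(z<.063)&(x<-.07)&(x>-.17)&(y<-.16)&(y>-.27))
E
```

```text
t: 5.95
tcp_pos: [0.5473, -0.111, 0.2239]
tool_rot: [1.0, 0.03, -0.003, -0.002]
force: [-1.3, 0.7, -1.5]
finger_gap: -0.002
gripper_force: 0.0
t 5.95 rail x -0.0748 y -0.2433 z 0.2239 yaw 3.42 tilt -1.000 F [-1.3  0.7 -1.5] gap -0.002471562569093706
heel top 2331 x [-0.0031  0.0121  0.0265] y [-0.3124 -0.3046 -0.2982]
plate 597 x [-0.0378 -0.026  -0.0154] y [-0.2609 -0.2569 -0.253 ]
newtin 8614 x [-0.1451 -0.1062 -0.0789] y [-0.2375 -0.2025 -0.1746]
```

View pics/w2.png

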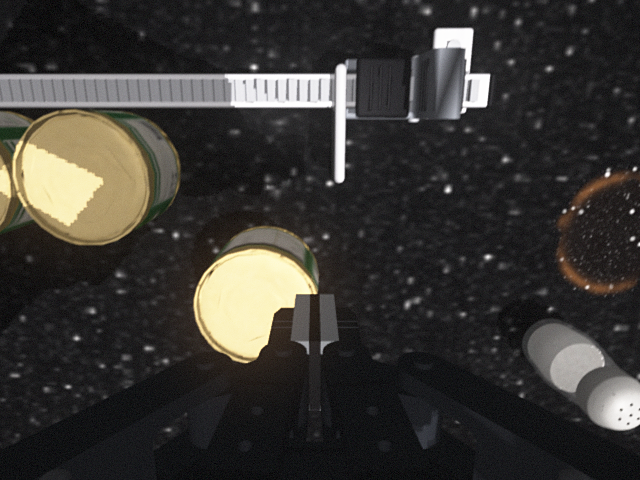

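The stop is now back, with the pad at about y −0.250, so there is about a 97 mm space beside tin B. The new tin, at px (255,305), is at rail (−0.115, −0.2095). I go behind it with the fingers partly open.

```bash
python3 -m crank '[{"dp":[-0.055,-0.017,0],"delta_rot":[0,0,0],"fingers":0.18},{"dp":[-0.055,-0.017,0],"delta_rot":[0,0,0],"fingers":0.18},{"dp":[-0.055,-0.017,0],"delta_rot":[0,0,0],"fingers":0.18},{"dp":[-0.055,-0.017,0],"delta_rot":[0,0,0],"fingers":0.18},{"dp":[0,0,0.05],"delta_rot":[0,0,0],"fingers":0.18},{"dp":[0,0,0.06],"delta_rot":[0,0,0],"fingers":0.18},{"dp":[0,0,0.05],"delta_rot":[0,0,0],"fingers":0.18},{"dp":[0,0,0],"delta_rot":[0,0,0],"fingers":0.18},{"dp":[0,0,0],"delta_rot":[0,0,0],"fingers":0.18}]'
python3 - <<'E'
from h import *
where()
E
```

```text
t: 6.75
tcp_pos: [0.4409, -0.0874, 0.1416]
tool_rot: [1.0, 0.03, -0.001, -0.001]
force: [-0.1, 0.2, -0.5]
finger_gap: 0.591
gripper_force: 0.0
t 6.75 rail x -0.1796 y -0.2134 z 0.1416 yaw 3.41 tilt -1.000 F [-0.1  0.2 -0.5] gap 0.5909756746439058
```

```bash
python3 -m crank '[{"dp":[-0.008,-0.006,0.04],"delta_rot":[0,0,0],"fingers":0.18},{"dp":[0,0,0.04],"delta_rot":[0,0,0],"fingers":0.18},{"dp":[0,0,0.026],"delta_rot":[0,0,0],"fingers":0.18},{"dp":[0,0,0],"delta_rot":[0,0,0],"fingers":0.18},{"dp":[0,0,0],"delta_rot":[0,0,0],"fingers":0.18}]'
python3 - <<'E'
from h import *
where()
E
```

```text
t: 7.17
tcp_pos: [0.4374, -0.0849, 0.0902]
tool_rot: [1.0, 0.03, 0.001, 0.0]
force: [0.6, -0.1, -0.1]
finger_gap: 0.589
gripper_force: 0.0
t 7.17 rail x -0.1829 y -0.2107 z 0.0902 yaw 3.42 tilt -1.000 F [ 0.6 -0.1 -0.1] gap 0.5888730635574272
```

```bash
python3 -m crank '[{"dp":[0.018,0,0],"delta_rot":[0,0,0],"fingers":0.18},{"dp":[0.018,0,0],"delta_rot":[0,0,0],"fingers":0.18},{"dp":[0.012,0,0],"delta_rot":[0,0,0],"fingers":0.18},{"dp":[0.012,0,0],"delta_rot":[0,0,0],"fingers":0.18},{"dp":[0.013,-0.003,0],"delta_rot":[0,0,0],"fingers":0.18},{"dp":[0.013,-0.003,0],"delta_rot":[0,0,0],"fingers":0.18},{"dp":[0.013,-0.003,0],"delta_rot":[0,0,0],"fingers":0.18},{"dp":[0.013,-0.003,0],"delta_rot":[0,0,0],"fingers":0.18},{"dp":[0.013,-0.003,0],"delta_rot":[0,0,0],"fingers":0.18},{"dp":[0.013,-0.003,0],"delta_rot":[0,0,0],"fingers":0.18},{"dp":[0.013,-0.001,0],"delta_rot":[0,0,0],"fingers":0.18},{"dp":[0,0,0],"delta_rot":[0,0,0],"fingers":0.18}]'
python3 - <<'E'
from h import *
where();p,d=manip.snapshot('wrist');c=manip.camera_model('wrist');cv2.imwrite('pics/w3.png',p[:,:,::-1]);print(tins(p,c))
E
```

```text
t: 8.17
tcp_pos: [0.5127, -0.0702, 0.0895]
tool_rot: [1.0, 0.03, 0.001, 0.0]
force: [-1.0, 1.3, 0.7]
finger_gap: 0.592
gripper_force: 1.5
t 8.17 rail x -0.1069 y -0.2005 z 0.0895 yaw 3.43 tilt -1.000 F [-1.   1.3  0.7] gap 0.5917849377005087
[(275.0, 346.0, 81.90858459472656, np.float64(0.5227), np.float64(-0.0586)), (41.0, 236.5, 53.584144592285156, np.float64(0.549), np.float64(-0.0004)), (185.0, 246.0, 74.4312744140625, np.float64(0.5487), np.float64(-0.0355)), (316.39971923828125, 229.81317138671875, 150.11280822753906, np.float64(0.5548), np.float64(-0.0676)), (19.0, 127.0, 128.4134979248047, np.float64(0.5748), np.float64(0.0018))]
```

View pics/w3.png

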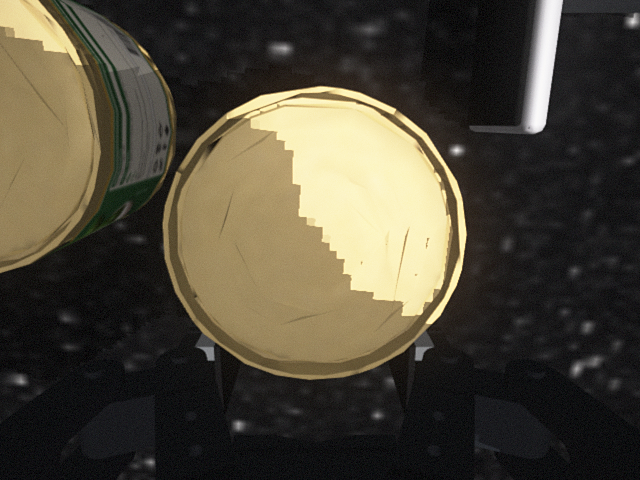

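The tin (centre px (316,230)) sits cradled and upright at rail (−0.065, −0.200), clear of tin B and the stop plate. I push the last 27 mm.

```bash
python3 -m crank '[{"dp":[0.013,0,0],"delta_rot":[0,0,0],"fingers":0.18},{"dp":[0.013,0,0],"delta_rot":[0,0,0],"fingers":0.18},{"dp":[0.013,0,0],"delta_rot":[0,0,0],"fingers":0.18},{"dp":[0.01,0,0],"delta_rot":[0,0,0],"fingers":0.18},{"dp":[0.005,0,0],"delta_rot":[0,0,0],"fingers":0.18},{"dp":[0,0,0],"delta_rot":[0,0,0],"fingers":0.18},{"dp":[0,0,0],"delta_rot":[0,0,0],"fingers":0.18}]'
python3 - <<'E'
from h import *
where()
E
```

```text
t: 8.8
tcp_pos: [0.5391, -0.0691, 0.0894]
tool_rot: [1.0, 0.03, 0.001, 0.0]
force: [-0.1, -0.8, -0.2]
finger_gap: 0.594
gripper_force: 0.0
t 8.80 rail x -0.0804 y -0.2010 z 0.0894 yaw 3.41 tilt -1.000 F [-0.1 -0.8 -0.2] gap 0.593519196521622
```

```bash
python3 -m crank '[{"dp":[0.003,0,0],"delta_rot":[0,0,0],"fingers":0.18},{"dp":[0.002,0,0],"delta_rot":[0,0,0],"fingers":0.18},{"dp":[0,0,0],"delta_rot":[0,0,0],"fingers":0.18}]'
python3 - <<'E'
from h import *
where();p,d=manip.snapshot('wrist');c=manip.camera_model('wrist');t=max(tins(p,c),key=lambda t:t[2]);print(t,(np.array(t[3:])-o)@ex,(np.array(t[3:])-o)@ey)
E
```

```text
t: 9.05
tcp_pos: [0.5406, -0.0688, 0.0895]
tool_rot: [1.0, 0.03, -0.0, 0.0]
force: [-0.5, -1.0, -0.2]
finger_gap: 0.589
gripper_force: 0.5
t 9.05 rail x -0.0789 y -0.2008 z 0.0895 yaw 3.40 tilt -1.000 F [-0.5 -1.  -0.2] gap 0.5888813619779202
(317.8050537109375, 228.6853485107422, 150.42355346679688, np.float64(0.5832), np.float64(-0.0665)) -0.03630240040903785 -0.20101884405011824
```

```bash
python3 -m crank '[{"dp":[0.003,0,0],"delta_rot":[0,0,0],"fingers":0.18},{"dp":[0.002,0,0],"delta_rot":[0,0,0],"fingers":0.18},{"dp":[0,0,0],"delta_rot":[0,0,0],"fingers":0.18}]'
python3 - <<'E'
from h import *
where()
E
```

```text
t: 9.35
tcp_pos: [0.5429, -0.0684, 0.0894]
tool_rot: [1.0, 0.03, -0.0, -0.0]
force: [-2.6, -0.2, 1.3]
finger_gap: 0.59
gripper_force: 1.1
t 9.35 rail x -0.0767 y -0.2005 z 0.0894 yaw 3.41 tilt -1.000 F [-2.6 -0.2  1.3] gap 0.5901941778568678
```

```bash
python3 -m crank '[{"dp":[0.002,0,0],"delta_rot":[0,0,0],"fingers":0.18},{"dp":[0,0,0],"delta_rot":[0,0,0],"fingers":0.18},{"dp":[0,0,0],"delta_rot":[0,0,0],"fingers":0.18}]'
python3 - <<'E'
from h import *
where();p,d=manip.snapshot('wrist');c=manip.camera_model('wrist');t=max(tins(p,c),key=lambda t:t[2]);print(t,(np.array(t[3:])-o)@ex,(np.array(t[3:])-o)@ey)
E
```

```text
t: 9.6
tcp_pos: [0.5439, -0.0683, 0.0894]
tool_rot: [1.0, 0.03, -0.0, -0.0]
force: [-2.1, -1.0, 0.6]
finger_gap: 0.589
gripper_force: 1.4
t 9.60 rail x -0.0757 y -0.2005 z 0.0894 yaw 3.42 tilt -1.000 F [-2.1 -1.   0.6] gap 0.5892941246304292
(317.1636047363281, 228.9392852783203, 150.5003662109375, np.float64(0.5863), np.float64(-0.0658)) -0.03316625903284052 -0.200504434989342
```

```bash
python3 -m crank '[{"dp":[0.003,0,0],"delta_rot":[0,0,0],"fingers":0.18},{"dp":[0.002,0,0],"delta_rot":[0,0,0],"fingers":0.18},{"dp":[0,0,0],"delta_rot":[0,0,0],"fingers":0.18},{"dp":[0,0,0],"delta_rot":[0,0,0],"fingers":0.18}]'
python3 - <<'E'
from h import *
where();p,d=manip.snapshot('wrist');c=manip.camera_model('wrist');t=max(tins(p,c),key=lambda t:t[2]);print(t,(np.array(t[3:])-o)@ex,(np.array(t[3:])-o)@ey)
E
```

```text
t: 9.98
tcp_pos: [0.5444, -0.0682, 0.0893]
tool_rot: [1.0, 0.03, -0.003, -0.001]
force: [-7.1, -2.3, 4.8]
finger_gap: 0.589
gripper_force: 4.0
t 9.98 rail x -0.0752 y -0.2004 z 0.0893 yaw 3.43 tilt -1.000 F [-7.1 -2.3  4.8] gap 0.5885528365537122
(317.5917663574219, 230.4508056640625, 150.69082641601562, np.float64(0.5863), np.float64(-0.0658)) -0.03316625903284052 -0.200504434989342
```

```bash
python3 -m crank '[{"dp":[-0.03,0,0],"delta_rot":[0,0,0],"fingers":0.18},{"dp":[-0.04,0,0],"delta_rot":[0,0,0],"fingers":0.18},{"dp":[0,0,-0.08],"delta_rot":[0,0,0],"fingers":0.18},{"dp":[0,0,-0.08],"delta_rot":[0,0,0],"fingers":-1},{"dp":[0,0,-0.08],"delta_rot":[0,0,0],"fingers":-1},{"dp":[0.046,0.058,0],"delta_rot":[0,0,0],"fingers":-1},{"dp":[0.046,0.058,0],"delta_rot":[0,0,0],"fingers":-1},{"dp":[0.046,0.058,0],"delta_rot":[0,0,0],"fingers":-1},{"dp":[0.046,0.058,0],"delta_rot":[0,0,0],"fingers":-1},{"dp":[0.046,0.058,0],"delta_rot":[0,0,0],"fingers":-1},{"dp":[0,0,0],"delta_rot":[0,0,0],"fingers":-1},{"dp":[0,0,0],"delta_rot":[0,0,0],"fingers":-1}]'
python3 - <<'E'
from h import *
where();p,d=manip.snapshot('wrist');c=manip.camera_model('wrist');cv2.imwrite('pics/w4.png',p[:,:,::-1])
P=cloud(c,d)
S=P.reshape(-1,3);q=S[:,:2]-o;x=q@ex;y=q@ey;z=S[:,2]
def st(n,m):print(n,m.sum(),'x',np.percentile(x[m],[2,50,98]).round(4),'y',np.percentile(y[m],[2,50,98]).round(4)) if m.any() else print(n)
st('heel top',(z>.078)&(z<.09)&(y<-.26)&(y>-.36)&(abs(x-.009)<.03))
E
```

```text
t: 11.03
tcp_pos: [0.6371, -0.2105, 0.2094]
tool_rot: [1.0, 0.029, 0.002, 0.001]
force: [-0.2, 2.1, -0.4]
finger_gap: -0.001
gripper_force: 0.0
t 11.03 rail x 0.0089 y -0.3480 z 0.2094 yaw 3.29 tilt -1.000 F [-0.2  2.1 -0.4] gap -0.0006092354086224743
heel top 1992 x [-0.0077  0.008   0.0225] y [-0.3096 -0.3029 -0.2949]
```

View pics/w4.png

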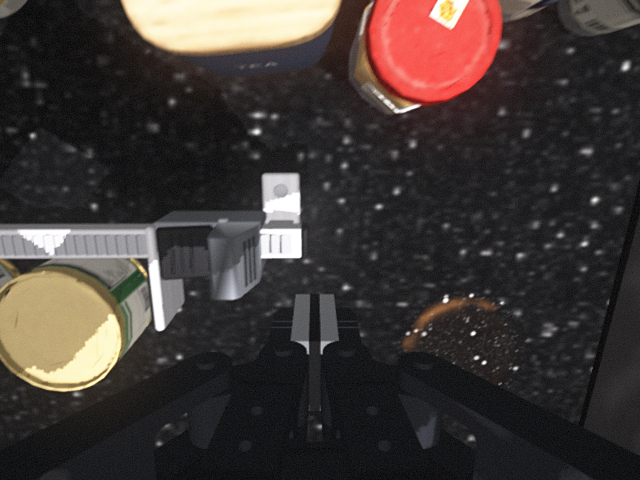

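The wrist view shows the new tin upright against the bar left of the stop, with the heel at px (235,260) and the fingertips behind it. I descend and push forward.

```bash
python3 -m crank '[{"dp":[0,0,0.05],"delta_rot":[0,0,0],"fingers":-1},{"dp":[0,0,0.05],"delta_rot":[0,0,0],"fingers":-1},{"dp":[0,0,0.044],"delta_rot":[0,0,0],"fingers":-1},{"dp":[0,-0.012,0],"delta_rot":[0,0,0],"fingers":-1},{"dp":[0,-0.012,0],"delta_rot":[0,0,0],"fingers":-1},{"dp":[0,-0.01,0],"delta_rot":[0,0,0],"fingers":-1},{"dp":[0,-0.01,0],"delta_rot":[0,0,0],"fingers":-1},{"dp":[0,-0.01,0],"delta_rot":[0,0,0],"fingers":-1},{"dp":[0,0,0],"delta_rot":[0,0,0],"fingers":-1}]'
python3 - <<'E'
from h import *
where()
E
```

```text
t: 11.83
tcp_pos: [0.6344, -0.1824, 0.1395]
tool_rot: [1.0, 0.031, 0.002, 0.003]
force: [-0.3, -4.8, -2.6]
finger_gap: -0.003
gripper_force: 2.0
t 11.83 rail x 0.0079 y -0.3197 z 0.1395 yaw 3.54 tilt -1.000 F [-0.3 -4.8 -2.6] gap -0.003331018134391283
```

```bash
python3 -m crank '[{"dp":[0,-0.006,0],"delta_rot":[0,0,0],"fingers":-1},{"dp":[0,-0.006,0],"delta_rot":[0,0,0],"fingers":-1},{"dp":[0,-0.006,0],"delta_rot":[0,0,0],"fingers":-1},{"dp":[0,0,0],"delta_rot":[0,0,0],"fingers":-1}]'
python3 - <<'E'
from h import *
where()
E
```

```text
t: 12.17
tcp_pos: [0.634, -0.1745, 0.1396]
tool_rot: [1.0, 0.031, 0.002, 0.003]
force: [-0.3, -7.3, -1.6]
finger_gap: 0.003
gripper_force: 3.1
t 12.17 rail x 0.0080 y -0.3119 z 0.1396 yaw 3.52 tilt -1.000 F [-0.3 -7.3 -1.6] gap 0.0031739516646810016
```

```bash
python3 -m crank '[{"dp":[0,-0.004,0],"delta_rot":[0,0,0],"fingers":-1},{"dp":[0,-0.004,0],"delta_rot":[0,0,0],"fingers":-1},{"dp":[0,0,0],"delta_rot":[0,0,0],"fingers":-1}]'
python3 - <<'E'
from h import *
where();p,d=manip.snapshot('top');c=manip.camera_model('top')
cv2.imwrite('pics/top2.png',cv2.resize(p[200:320,230:430,::-1],None,fx=4,fy=4))
E
```

```text
t: 12.42
tcp_pos: [0.6339, -0.1713, 0.1397]
tool_rot: [1.0, 0.031, 0.002, 0.004]
force: [-1.1, -8.5, -1.5]
finger_gap: -0.004
gripper_force: 3.9
t 12.42 rail x 0.0080 y -0.3086 z 0.1397 yaw 3.52 tilt -1.000 F [-1.1 -8.5 -1.5] gap -0.003777977638894374
```

View pics/top2.png

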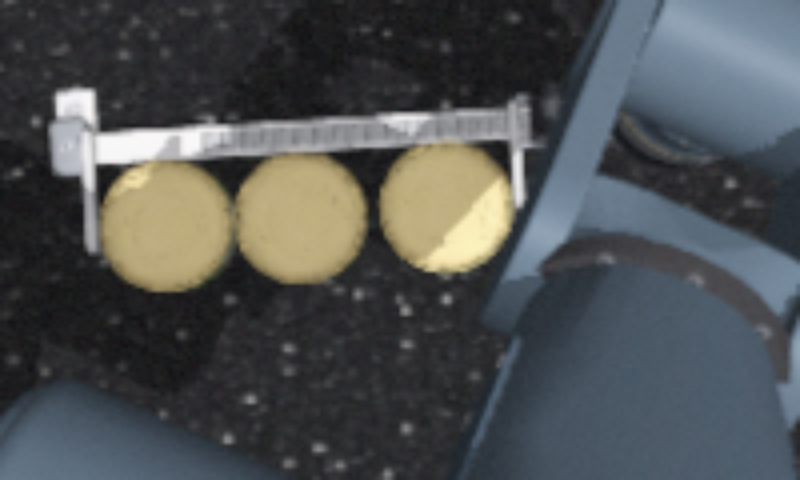

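The row is straight and the pad touches the new tin. About 7 mm remains between the new tin and tin B (crop u 368–380).

```bash
python3 -m crank '[{"dp":[0,-0.005,0],"delta_rot":[0,0,0],"fingers":-1},{"dp":[0,-0.005,0],"delta_rot":[0,0,0],"fingers":-1},{"dp":[0,-0.003,0],"delta_rot":[0,0,0],"fingers":-1},{"dp":[0,0,0],"delta_rot":[0,0,0],"fingers":-1}]'
python3 - <<'E'
from h import *
where()
E
```

```text
t: 12.8
tcp_pos: [0.6335, -0.165, 0.1397]
tool_rot: [1.0, 0.031, 0.002, 0.004]
force: [-1.5, -9.4, -1.3]
finger_gap: -0.0
gripper_force: 4.2
t 12.80 rail x 0.0080 y -0.3023 z 0.1397 yaw 3.53 tilt -1.000 F [-1.5 -9.4 -1.3] gap -4.341127131163104e-05
```

```bash
python3 -m crank '[{"dp":[0,-0.004,0],"delta_rot":[0,0,0],"fingers":-1},{"dp":[0,0,0],"delta_rot":[0,0,0],"fingers":-1}]'
python3 - <<'E'
from h import *
where()
E
```

```text
t: 12.97
tcp_pos: [0.6334, -0.1632, 0.1397]
tool_rot: [1.0, 0.031, 0.002, 0.004]
force: [-1.5, -10.9, -2.7]
finger_gap: -0.005
gripper_force: 4.3
t 12.97 rail x 0.0080 y -0.3005 z 0.1397 yaw 3.52 tilt -1.000 F [ -1.5 -10.9  -2.7] gap -0.004573756601081533
```

```bash
python3 -m crank '[{"dp":[0,-0.004,0],"delta_rot":[0,0,0],"fingers":-1},{"dp":[0,0,0],"delta_rot":[0,0,0],"fingers":-1}]'
python3 - <<'E'
from h import *
where()
E
```

```text
t: 13.13
tcp_pos: [0.6333, -0.1615, 0.1397]
tool_rot: [1.0, 0.031, 0.002, 0.004]
force: [-1.6, -11.1, -2.2]
finger_gap: 0.002
gripper_force: 4.7
t 13.13 rail x 0.0081 y -0.2988 z 0.1397 yaw 3.53 tilt -1.000 F [ -1.6 -11.1  -2.2] gap 0.00220304043860624
```

```bash
python3 -m crank '[{"dp":[0,-0.004,0],"delta_rot":[0,0,0],"fingers":-1},{"dp":[0,0,0],"delta_rot":[0,0,0],"fingers":-1}]'
python3 - <<'E'
from h import *
where();p,d=manip.snapshot('top')
cv2.imwrite('pics/top3.png',cv2.resize(p[220:285,235:375,::-1],None,fx=5.5,fy=5.5))
E
```

```text
t: 13.3
tcp_pos: [0.6332, -0.1599, 0.1398]
tool_rot: [1.0, 0.031, 0.002, 0.005]
force: [-0.7, -12.4, -4.2]
finger_gap: 0.003
gripper_force: 5.3
t 13.30 rail x 0.0081 y -0.2972 z 0.1398 yaw 3.55 tilt -1.000 F [ -0.7 -12.4  -4.2] gap 0.002794202384606351
```

View pics/top3.png

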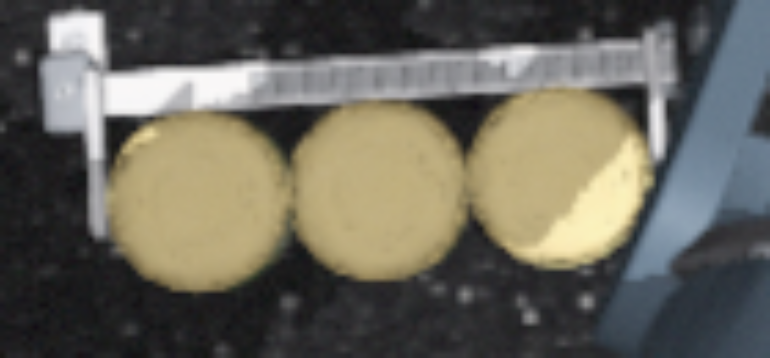

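All tins are nearly touching. I carry on in small steps until the force jumps.

```bash
python3 -m crank '[{"dp":[0,-0.003,0],"delta_rot":[0,0,0],"fingers":-1},{"dp":[0,0,0],"delta_rot":[0,0,0],"fingers":-1},{"dp":[0,0,0],"delta_rot":[0,0,0],"fingers":-1}]'
python3 - <<'E'
from h import *
where()
E
```

```text
t: 13.6
tcp_pos: [0.6332, -0.1597, 0.1398]
tool_rot: [0.999, 0.031, 0.002, 0.006]
force: [-1.8, -15.7, -3.4]
finger_gap: 0.003
gripper_force: 6.6
t 13.60 rail x 0.0081 y -0.2970 z 0.1398 yaw 3.56 tilt -1.000 F [ -1.8 -15.7  -3.4] gap 0.0028310322287002808
```

```bash
python3 -m crank '[{"dp":[0,-0.003,0],"delta_rot":[0,0,0],"fingers":-1},{"dp":[0,0,0],"delta_rot":[0,0,0],"fingers":-1},{"dp":[0,0,0],"delta_rot":[0,0,0],"fingers":-1}]'
python3 - <<'E'
from h import *
where()
E
```

```text
t: 13.85
tcp_pos: [0.6333, -0.1594, 0.1398]
tool_rot: [0.999, 0.031, 0.003, 0.007]
force: [-1.6, -18.4, -4.4]
finger_gap: 0.003
gripper_force: 8.0
t 13.85 rail x 0.0081 y -0.2967 z 0.1398 yaw 3.58 tilt -1.000 F [ -1.6 -18.4  -4.4] gap 0.002953402320219175
```

```bash
python3 -m crank '[{"dp":[0,-0.004,0],"delta_rot":[0,0,0],"fingers":-1},{"dp":[0,-0.003,0],"delta_rot":[0,0,0],"fingers":-1},{"dp":[0,0,0],"delta_rot":[0,0,0],"fingers":-1},{"dp":[0,0,0],"delta_rot":[0,0,0],"fingers":-1}]'
python3 - <<'E'
from h import *
where()
E
```

```text
t: 14.18
tcp_pos: [0.6332, -0.1587, 0.1399]
tool_rot: [0.999, 0.032, 0.003, 0.009]
force: [-3.5, -25.1, -5.4]
finger_gap: -0.004
gripper_force: 11.3
t 14.18 rail x 0.0082 y -0.2960 z 0.1399 yaw 3.64 tilt -1.000 F [ -3.5 -25.1  -5.4] gap -0.004047674147457204
```

```bash
python3 -m crank '[{"dp":[0,0.014,0],"delta_rot":[0,0,0],"fingers":-1},{"dp":[0,0.03,0],"delta_rot":[0,0,0],"fingers":-1},{"dp":[0,0.04,0],"delta_rot":[0,0,0],"fingers":-1},{"dp":[0,0,-0.07],"delta_rot":[0,0,0],"fingers":-1},{"dp":[0,0,-0.08],"delta_rot":[0,0,0],"fingers":-1},{"dp":[-0.06,0.05,-0.02],"delta_rot":[0,0,0],"fingers":-1},{"dp":[-0.06,0.05,0],"delta_rot":[0,0,0],"fingers":-1},{"dp":[-0.06,0.05,0],"delta_rot":[0,0,0],"fingers":-1},{"dp":[-0.04,0.06,0],"delta_rot":[0,0,0],"fingers":-1},{"dp":[-0.04,0.06,0],"delta_rot":[0,0,0],"fingers":-1},{"dp":[0,0,0],"delta_rot":[0,0,0],"fingers":-1},{"dp":[0,0,0],"delta_rot":[0,0,0],"fingers":-1}]'
python3 - <<'E'
from h import *
where();p,d=manip.snapshot('top');c=manip.camera_model('top')
cv2.imwrite('pics/top4.png',cv2.resize(p[220:285,235:375,::-1],None,fx=5.5,fy=5.5))
P=cloud(c,d);S=P.reshape(-1,3);q=S[:,:2]-o;x=q@ex;y=q@ey;z=S[:,2]
m=(z>.075)&(abs(x-.009)<.03)&(y<-.2)&(y>-.36);print('heel',m.sum(),np.percentile(y[m],[3,50,97]))
m=(z>.05)&(z<.066)&(x>-.08)&(x<-.003)&(y>-.245)&(y<.0);print('row',np.percentile(x[m],[1,99]),np.percentile(y[m],[.5,99.5]))
E
```

```text
t: 15.18
tcp_pos: [0.5119, -0.3357, 0.2239]
tool_rot: [1.0, 0.028, 0.001, 0.001]
force: [-0.3, 0.9, 0.6]
finger_gap: -0.003
gripper_force: 0.0
t 15.18 rail x -0.1234 y -0.4655 z 0.2239 yaw 3.21 tilt -1.000 F [-0.3  0.9  0.6] gap -0.0025361891389828173
heel 108 [-0.28611587 -0.27771575 -0.26991997]
row [-0.07271957 -0.00427136] [-0.22264955 -0.00340231]
```

View pics/top4.png

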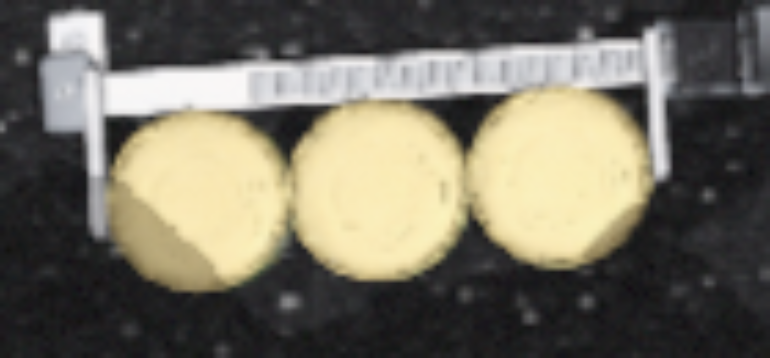

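The final view shows three upright tins touching in a row against the bar, with the stop pad (crop u 655) still against the third tin after release.

```bash
python3 -c "
from station import manip
print(manip.sign_off())"
```

```text
the job is handed in; nothing more can be done
None
```

I handed the job in at about 15 s of robot time. All three tins stand touching in a row against the bar, held snugly by the stop, and the pepper mill, salt shaker and mug were not touched.

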